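Load the tape unwinder and hold its pinch roller open for threading

TASK

Load the bench tape unwinder: thread the small sealing-tape roll down the spindle until it sits fully home on the flange, then the stepped steel hold-down collar, wide flange down, fully home on top of the roll. Then pull the spring-loaded pinch-roller slide out by its upright grip until its pointer lines up with the ridge of the rider on the scale, and finish still holding it there, so that a colleague can thread the tape through the open rollers (let go, it springs shut). Leave the other things on the desk where they are.

Things in the scene. Friction and masses are not known exactly. Their poses are not given: they have to be found in the camera images.
- unwinder: Bench tape unwinder, fixed: grey base plate 140 (x) by 280 mm (y), top 14 mm above the desk. Origin: centre of its underside; +x away from the operator side, z up. Spindle at the +y end (seat); the pinch-roller slide runs along y = -35 mm and pulls out toward -x. Spring barrel at y = +8 mm (33 mm high), rollers 55 mm high, cutter and guide pin at the -y end (55 mm high).
- seat (a point): Centre of the top face of the steel spindle flange, 22 mm above the desk, on the spindle's axis (frame parallel to unwinder). The flange is 54 mm across; the round spindle is 22 mm in diameter, rises 58 mm above this point and tapers to 12 mm over its last 11 mm.
- seal_roll: The small tan tape roll with a cardboard core: ring, outside diameter 60 mm, bore 26 mm, 24 mm tall, about 0.09 kg. Lies flat on the desk. Origin: on its axis, at its underside; z is its axis.
- collar: Stepped steel hold-down collar: flange 48 mm across and 5 mm thick, on it a knurled hub 36 mm across and 15 mm tall; bore 25 mm right through, 20 mm tall in all, about 0.15 kg. Lies on the desk flange down. Origin: on its axis, underside of the flange; z is its axis, toward the hub. Home on the roll, its origin is 24 mm above seat.
- slide (a joint): Travel of the pinch-roller slide in m: 0 = shut against the fixed roller, grows as it is pulled out along -x of unwinder, stop at 0.055. A spring always pulls it shut: 2.7 N at 0 plus 90 N/m (about 4.5 to 7 N at the mark); it does not latch. The mark lies at 0.024 to 0.046, different each time.
- grip (a point): Middle of the top edge of the slide's upright black pull grip, 66 mm above the desk, moving with the slide. The grip is a plate 12 mm thick along x of unwinder and 44 mm wide along y, free from 25 to 66 mm above the desk, with 53 mm free between it and the pinch roller behind it. It can be pinched from above across its 12 mm.
- pointer (a point): Tip of the small steel pointer that sticks out sideways (-y of the unwinder) from the slide to the scale rail, 29 mm above the desk. It moves with the slide.
- mark (a point): The threading mark: pointer-side end of the thin steel ridge across the black rider on the scale rail, 29 mm above the desk. Frame parallel to unwinder. When the slide is right, pointer and mark have the same x in the unwinder's frame (they stay about 1 mm apart in y).
- loupe: Bystander, leave alone: black folding loupe, 32 x 60 x 13 mm. Origin: centre of its underside.
- tweezers: Bystander, leave alone: steel tweezers, 124 mm long. Origin: centre of its underside.
- vial: Bystander, leave alone: standing sample vial, 23 mm across, 62 mm tall. Origin: centre of its underside.
- jar: Bystander, leave alone: screw-cap powder jar, 48 mm across, 42 mm tall. Origin: centre of its underside.
- pen: Bystander, leave alone: pen, 145 mm long. Origin: centre of its underside.
- big_roll: Bystander, leave alone: big-core packing-tape roll lying flat, about 96 mm across and 24 mm tall; too wide for this spindle, not part of the job. Origin: centre of its underside.

How it is judged:
By the outcome, as a careful person would: the job done as asked, in the order asked, and still so for the second after the job is handed in, while the arm keeps its last pose, push and grip.
It also fails if it takes over 67 s, if anything falls off the work surface, if the arm or the gripper's body presses on something with over 40 N, if the wrist force passes 120 N, or if a joint passes its speed limit or range.

ROBOT

A 6-joint arm with a two-finger parallel gripper is mounted at the origin on a cart in front of the work surface, level with it; the furniture and walls round the work are solid. World frame = base frame: x ahead of the robot, y to its left, z up, the work surface at z = 0. Lengths are in m, angles in degrees, forces in N, time in s.
With the tool pointing down it reaches from about 0.25 to 0.725 m from the base axis. Payload 9.7 kg.
Tool frame: the origin (TCP) lies between the finger pads; the fingertips stand 25 mm ahead of it and the grasp point (between the pads) lies 6 mm ahead of it; z points along the fingers, y is the line along which they close (so a half turn about z gives the same grasp; the last joint's range is limited). The gripper opens to 85 mm and grips with 20 to 120 N. Pads are 22 mm wide; open, the fingers measure 114 mm over their backs; the gripper's body (76 mm by 85 mm) begins 54 mm behind the grasp point. The pads swing forward as they close: fully open they stand 13 mm farther back than shut.
Start: joints at [-64.229, 4.979, 10.078, 95.1, 0, 90], TCP at [0.239, -0.495, 0.256] pointing down, gripper open.
Joint ranges: [-179.16, 179.16], [-48.56, 103.87], [-65.8, 70.77], [-126.05, 130.52], [-82.76, 87.17], [-180, 180]. Speed limits (degrees/s): [127.2, 127.2, 147.25, 180, 180, 180].

INTERFACE

Orientations are given as [roll, pitch, yaw] about the fixed x, y, z axes, in that order (R = Rz(yaw) Ry(pitch) Rx(roll)).
In Python, from workcell import bot gives the robot as it stands.
- The arm moves only by the shell command python3 drive.py 'ROWS' [FORCE]. ROWS is rows parted by semicolons, their numbers by spaces, 1 to 5 of them, each of 5 numbers: dx, dy, dz in m, then a turn about the tool's z in degrees, then the finger opening in m; each row is the pose to reach, as a shift and turn from the pose commanded when the command began, along the tool's axes at that moment; what a row does not reach only later rows make up. A row lasts 1/12 s, in which the tool goes at most 0.0417 m and 7.16 degrees, less where a joint would pass 70% of its speed; a pose out of reach is approached as far as the arm can. The fingers move at their own pace and stop on an object; FORCE is the grip in N (left out, the last holds). Time passes only in rows, so rows that do not move let the fingers close. It prints the time, the measured TCP pose, the force, the opening and the grip force at its end.
- bot.get_obs(): the state, without advancing time (a new reading comes with each control period).
- bot.camera(name): name is "side" or "top" or "wrist"; returns the picture (400x640x3 uint8, blue, green, red); there is no depth.
- bot.camera_info(name): a dict with "mtx" (3x3 intrinsics, pixels), "extrinsics" (4x4, takes a point from camera to world coordinates). Camera axes: x right, y down, z forward; pixel columns grow to the right and rows downward; lengths in m; the calibration is good to about 2 mm. A picture is of the moment at which its call begins: read the wrist's pose just before it. camera_info takes no time and is no camera call; for the wrist camera it gives the pose at the moment of the call.
- bot.job_done(): hands the job in; it is judged then, once.
The state is a dict: "time": time; "q": joint angles; "qd": joint speeds; "joint_efforts": joint torques, N m; "ee_pos": TCP position; "tcp_rot": TCP orientation; "wrist_force": force on the tool from outside, world axes, zero at the start; "torque": the same for the moment, N m; "opening": finger opening in m; "grasp_force": force on a finger pad.
Only numpy, scipy, OpenCV 4.12 (cv2) and the standard library are available. Lean on these libraries where they do the work, as an engineer would, in place of code of your own. Each camera call takes 0.05 s, during which the arm holds its last target. There are 200 camera calls.

## Working session

There is one attempt and no reset: what is moved stays moved. The work goes in short steps, Python scripts to look and compute and a shell command to move; the robot and the scene stay as the last step left them, time stands still between calls to the robot, and variables do not carry over. Pictures are saved under pics/ and viewed, at most 10 in all, crops included, and the job is handed in when it is done.

```bash
ls; mkdir -p pics; python3 - <<'E'
from workcell import bot
import cv2
for n in("top","side"):
    cv2.imwrite(f"pics/{n}0.png",bot.camera(n))
    i=bot.camera_info(n);print(n,i["mtx"].round(1).tolist(),i["extrinsics"].round(3).tolist())
o=bot.get_obs();print(o)
E
```

```text
drive.py
pics
workcell.py
top [[507.1, 0.0, 314.7], [0.0, 507.1, 203.2], [0.0, 0.0, 1.0]] [[0.009, -0.977, 0.214, 0.249], [-1.0, -0.008, 0.008, -0.021], [-0.006, -0.214, -0.977, 1.394], [0.0, 0.0, 0.0, 1.0]]
side [[503.5, 0.0, 316.5], [0.0, 503.5, 191.4], [0.0, 0.0, 1.0]] [[0.955, -0.12, 0.272, 0.037], [-0.298, -0.394, 0.87, -1.556], [0.002, -0.911, -0.412, 0.805], [0.0, 0.0, 0.0, 1.0]]
{'time': 0.1, 'q': array([-6.42300707e+01,  5.00616954e+00,  1.00392543e+01,  9.50998145e+01,
        1.27312869e-04,  8.99996133e+01]), 'qd': array([ 0.0192194 , -0.06616616,  0.11400979, -0.01612439, -0.09734449,
        0.0053486 ]), 'joint_efforts': array([-4.17349693e-04, -5.21561587e+01,  4.65653980e+01,  1.60639366e-02,
        1.98984701e-06, -1.56647133e-06]), 'ee_pos': array([ 0.23903982, -0.4951393 ,  0.25567335]), 'tcp_rot': array([-1.79933270e+02, -1.27763158e-04,  2.57703159e+01]), 'wrist_force': array([-0.15740468,  0.36027169,  0.00544028]), 'torque': array([-0.0232711 ,  0.0478147 ,  0.02251738]), 'grasp_force': 0.0, 'opening': 0.08553472691861165}
```

View pics/top0.png

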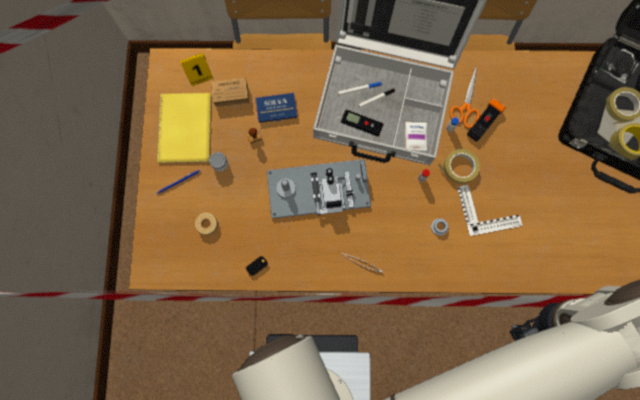

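View pics/side0.png

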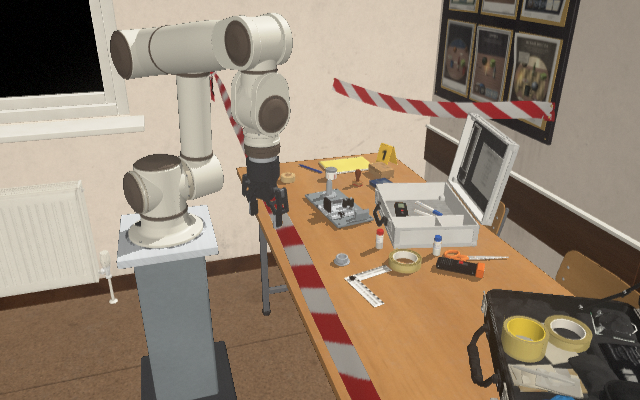

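The top view shows the seal roll at (206,224), the collar at (440,228), the unwinder at about (319,190) with its spindle at (286,186), the vial at (425,174) and the big roll at (462,166). The side view agrees with this layout.

```bash
cat > h.py <<'E'
import numpy as np, cv2
from workcell import bot
from scipy.spatial.transform import Rotation as R
def ray(n,uv,info=None):
    i=info or bot.camera_info(n); E=i["extrinsics"]
    p=cv2.undistortPoints(np.array([[uv]],float),i["mtx"],None)[0,0]
    return E[:3,3],E[:3,:3]@np.array([p[0],p[1],1])
def onz(n,uv,z,info=None):
    o,d=ray(n,uv,info); return (o+d*(z-o[2])/d[2])
def totool(w):  # world shift -> tool axes
    return R.from_euler("xyz",bot.get_obs()["tcp_rot"],degrees=True).inv().apply(w)
def proj(n,P,info=None):
    i=info or bot.camera_info(n); E=i["extrinsics"]; c=i["mtx"]@(E[:3,:3].T@(np.array(P)-E[:3,3])); return c[:2]/c[2]
def st():
    o=bot.get_obs(); print("t",round(o["time"],2),"pos",o["ee_pos"].round(4),"rot",o["tcp_rot"].round(2),"F",o["wrist_force"].round(1),"op",round(o["opening"],4),"gf",round(o["grasp_force"],1),"q",o["q"].round(0)); return o
E
python3 - <<'E'
from h import *
im=cv2.imread("pics/top0.png")
for nm,uv,z in [("roll",(206,224),.024),("collar",(440,228),.02),("spindle",(286,183),.08),("vial",(425,172),.062),("loupe",(257,266),.013),("big",(462,166),.024),("jar",(219,160),.042)]:
    print(nm,onz("top",uv,z).round(4))
h=cv2.cvtColor(im,cv2.COLOR_BGR2HSV)
for (x,y) in [(275,205),(300,210),(206,215),(230,230),(440,221),(450,240)]: print((x,y),h[y,x])
def blob(m,x0,y0,x1,y1):
    k=np.zeros_like(m);k[y0:y1,x0:x1]=m[y0:y1,x0:x1]
    c=max(cv2.findContours(k,cv2.RETR_EXTERNAL,cv2.CHAIN_APPROX_NONE)[0],key=cv2.contourArea);return c
g=((h[...,1]<75)*255).astype(np.uint8)
c=blob(g,255,150,385,230);r=cv2.minAreaRect(c);print("base",r)
bx=cv2.boxPoints(r);w=np.array([onz("top",p,.014) for p in bx]);print(w.round(4),np.linalg.norm(w[1]-w[0]),np.linalg.norm(w[2]-w[1]))
c=blob(g,425,212,458,245);print("collar",cv2.minEnclosingCircle(c),cv2.boundingRect(c))
v=im[200:245,185:230];c0=h[200:245,185:230]
print(c0[24,::3].tolist())
big=cv2.resize(im[150:250,190:390],(800,400),interpolation=cv2.INTER_CUBIC);cv2.imwrite("pics/topc.png",big)
E
```

```text
roll [0.4895 0.2875 0.024 ]
collar [ 0.4844 -0.3546  0.02  ]
spindle [0.5928 0.0665 0.08  ]
vial [ 0.6314 -0.3103  0.062 ]
loupe [0.3768 0.1448 0.013 ]
big [ 0.6606 -0.4229  0.024 ]
jar [0.6675 0.2572 0.042 ]
(275, 205) [ 90  13 133]
(300, 210) [ 86  15 133]
(206, 215) [ 19 122 194]
(230, 230) [ 16 179 170]
(440, 221) [ 80   6 131]
(450, 240) [ 16 171 172]
base ((318.2044982910156, 189.138427734375), (50.03599548339844, 99.90430450439453), 83.33334350585938)
[[ 0.6473  0.1292  0.014 ]
 [ 0.6837 -0.1518  0.014 ]
 [ 0.5396 -0.1662  0.014 ]
 [ 0.5046  0.1088  0.014 ]] 0.283323628089053 0.14482048253125612
collar ((439.2850341796875, 226.5280303955078), 8.662271499633789) (431, 218, 17, 18)
[[16, 169, 163], [16, 174, 163], [16, 171, 161], [15, 157, 171], [19, 124, 192], [17, 136, 180], [16, 166, 103], [16, 187, 112], [16, 161, 127], [18, 122, 190], [19, 121, 185], [17, 160, 115], [16, 176, 167], [16, 176, 165], [16, 179, 165]]
```

View pics/topc.png

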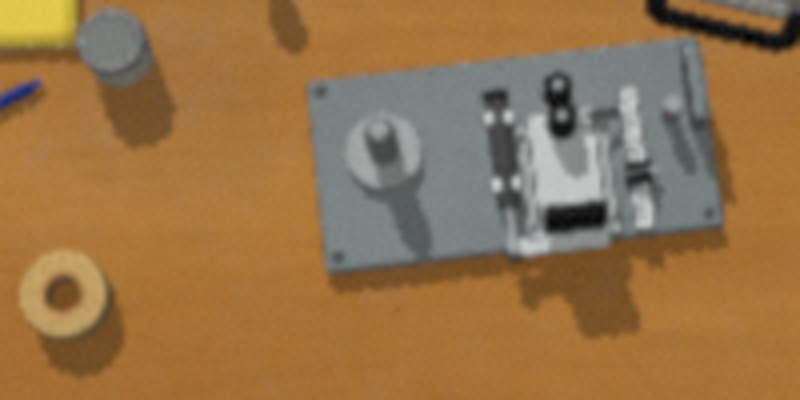

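```bash
python3 drive.py '0.033 -0.026 0 0 .085;0.065 -0.052 0 0 .085;0.097 -0.078 0 0 .085;0.13 -0.104 0 0 .085;0.162 -0.13 0 0 .085' 60
python3 drive.py '0.033 -0.026 0 0 .085;0.065 -0.052 0 0 .085;0.097 -0.078 0 0 .085;0.13 -0.104 0 0 .085;0.162 -0.13 0 0 .085'
python3 drive.py '0.033 -0.026 0 -7 .085;0.065 -0.052 0 -14 .085;0.097 -0.078 0 -21 .085;0.11 -0.086 0 -28 .085;0.11 -0.086 0 -35 .085'
python3 drive.py '0 0 0 -7 .085;0 0 0 -14 .085;0 0 0 -21 .085;0 0 0 -28 .085;0 0 0 -36 .085'
python3 - <<'E'
from h import *
o=st();i=bot.camera_info("wrist");print(i["mtx"].round(1),i["extrinsics"].round(3));print(totool(i["extrinsics"][:3,3]-o["ee_pos"]))
cv2.imwrite("pics/w1.png",bot.camera("wrist"))
E
```

```text
time: 0.52
ee_pos: [0.3287, -0.306, 0.2559]
tcp_rot: [-180.0, 0.0, 25.7]
wrist_force: [1.4, 0.1, 0.0]
opening: 0.0851
grasp_force: 0.0
time: 0.93
ee_pos: [0.4181, -0.1183, 0.2562]
tcp_rot: [180.0, -0.0, 25.8]
wrist_force: [0.6, -0.6, 0.3]
opening: 0.0854
grasp_force: 0.0
time: 1.35
ee_pos: [0.4806, 0.0081, 0.2553]
tcp_rot: [-179.9, 0.0, 61.4]
wrist_force: [0.0, -0.9, 0.3]
opening: 0.0846
grasp_force: 0.0
time: 1.77
ee_pos: [0.4794, 0.005, 0.2559]
tcp_rot: [-180.0, -0.0, 96.3]
wrist_force: [-0.0, -0.2, 0.1]
opening: 0.0847
grasp_force: 0.0
t 1.77 pos [0.4794 0.005  0.2559] rot [-1.7995e+02 -1.0000e-02  9.6280e+01] F [-0.  -0.2  0.1] op 0.0847 gf 0.0 q [ 1. -5.  0. 95.  0. 84.]
[[280.7   0.  324.1]
 [  0.  280.7 202. ]
 [  0.    0.    1. ]] [[ 0.994  0.106  0.03   0.472]
 [ 0.11  -0.953 -0.281  0.076]
 [-0.001  0.282 -0.959  0.373]
 [ 0.     0.     0.     1.   ]]
[ 0.07148538  0.00052023 -0.1175779 ]
```
View pics/w1.png

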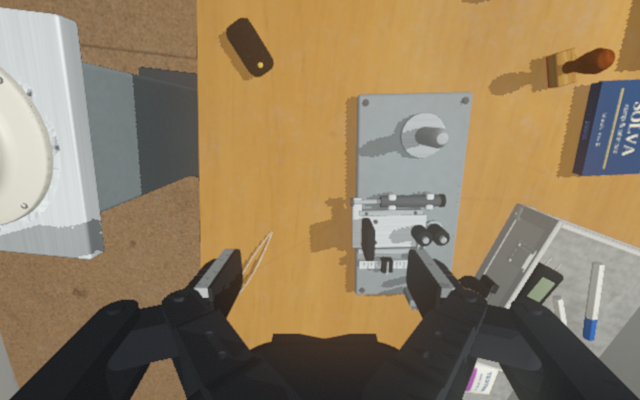

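The wrist view shows the spindle flange at about (424,136), with the spindle tip leaning to (434,137). The plate corners are at (359,93), (471,94) and (356,295), the grip is at (368,238) and the rider at (386,265).

```bash
python3 - <<'E'
from h import *
im=cv2.imread("pics/w1.png")
f=lambda u,z:onz("wrist",u,z).round(4)
print("flange",f((424,136),.022),"tip",f((436,137.5),.080))
for c in[(359,93),(471,94),(356,295)]:print(f(c,.014))
print("top flange",onz("top",(286,188.2),.022),"tip",onz("top",(284.6,182),.08))
print("roll",onz("top",(206,223.5),.024))
r=np.array([.4895,.2875,.024]);print(totool(r-bot.get_obs()["ee_pos"]))
cv2.imwrite("pics/w1c.png",cv2.resize(im[85:305,340:480],None,fx=2.7,fy=2.7,interpolation=cv2.INTER_CUBIC))
E
```

```text
flange [0.5945 0.0713 0.022 ] tip [0.5867 0.0721 0.08  ]
[0.509  0.1112 0.014 ]
[0.6425 0.1261 0.014 ]
[ 0.5478 -0.1657  0.014 ]
top flange [0.59298576 0.07004442 0.022     ] tip [0.59555324 0.07030341 0.08      ]
roll [0.49086589 0.28753774 0.024     ]
[0.27924812 0.04377191 0.23192005]
```

View pics/w1c.png

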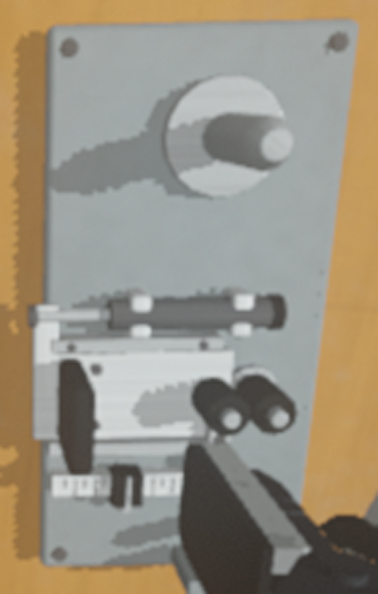

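```bash
python3 drive.py '0.04 0.008 .01 0 .085;0.08 0.016 .02 0 .085;0.12 0.024 .03 0 .085;0.16 0.032 .04 0 .085;0.2 0.04 .05 0 .085'
python3 drive.py '0.02 0.004 .035 0 .085;0.02 0.004 .05 0 .085;0.02 0.004 .05 0 .085'
cat > ring.py <<'E'
from h import *
import sys
def ring(name,z,lo,hi):
    st();i=bot.camera_info("wrist");im=bot.camera("wrist");cv2.imwrite(f"pics/{name}.png",im)
    h=cv2.cvtColor(cv2.GaussianBlur(im,(3,3),0),cv2.COLOR_BGR2HSV);m=cv2.inRange(h,lo,hi);m[310:]=0
    cs,hi_=cv2.findContours(m,cv2.RETR_CCOMP,cv2.CHAIN_APPROX_NONE)
    for k,c in enumerate(cs):
        if len(c)>20 and cv2.contourArea(c)>200:
            w=np.array([onz("wrist",p[0],z,i)[:2] for p in c],np.float32)
            e=cv2.fitEllipse(w*1000);print("hole" if hi_[0][k][3]>=0 else "out",cv2.boundingRect(c),np.round(e[0],1),np.round(e[1],1))
E
python3 - <<'E'
from ring import *
ring("w2",.024,(15,60,150),(24,150,255))
E
```

```text
time: 2.23
ee_pos: [0.4982, 0.2082, 0.2061]
tcp_rot: [-180.0, 0.0, 95.7]
wrist_force: [0.6, -0.1, 0.1]
opening: 0.085
grasp_force: 0.0
time: 2.48
ee_pos: [0.4985, 0.2273, 0.1521]
tcp_rot: [-179.6, 0.1, 95.9]
wrist_force: [-0.2, -0.8, -0.2]
opening: 0.0849
grasp_force: 0.0
t 2.48 pos [0.4985 0.2273 0.1521] rot [-1.7962e+02  1.3000e-01  9.5910e+01] F [-0.2 -0.8 -0.2] op 0.0849 gf 0.0 q [ 25.   4.  -2.  84.  -0. 109.]
out (486, 286, 81, 24) [713.8 146.2] [25.7 80.7]
out (167, 265, 25, 28) [360.  131.5] [22.5 27.2]
out (119, 0, 521, 308) [554.6 256.6] [256.  438.8]
hole (289, 244, 20, 27) [478.9 166.7] [16.5 24.4]
hole (238, 164, 33, 22) [434.4 245.3] [16.2 26.2]
hole (436, 154, 124, 61) [652.8 258. ] [ 53.8 115.5]
hole (133, 135, 25, 42) [337.4 253.7] [17.3 33.3]
hole (218, 112, 22, 28) [411.8 285.5] [14.7 21.4]
hole (222, 67, 36, 72) [420.7 303.2] [14.8 51.8]
```

View pics/w2.png

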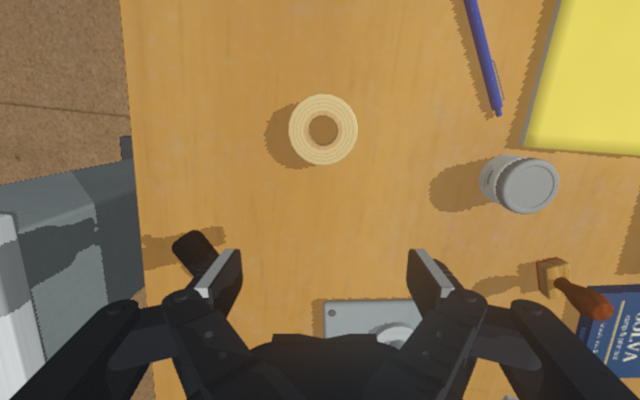

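The roll is at about (323,129) in the wrist view. Wood shares its hue, so I'll separate the two by saturation.

```bash
python3 - <<'E'
from h import *
im=cv2.imread("pics/w2.png");h=cv2.cvtColor(im,cv2.COLOR_BGR2HSV)
s=h[85:175,270:375,1];t,m=cv2.threshold(s,0,255,cv2.THRESH_BINARY_INV+cv2.THRESH_OTSU);print(t,s[45,::7])
i=bot.camera_info("wrist")
cs,hh=cv2.findContours(m,cv2.RETR_CCOMP,cv2.CHAIN_APPROX_NONE)
for k,c in enumerate(cs):
    if cv2.contourArea(c)>150:
        c=c+[270,85];w=np.array([onz("wrist",p[0]+.0,.024,i)[:2] for p in c],np.float32)*1000
        e=cv2.fitEllipse(w);print(hh[0][k],cv2.boundingRect(c),np.round(e[0],1),np.round(e[1],1))
print("pt",onz("wrist",(323.5,129.5),.024,i))
for p in ([.4895,.2875,.024],):print(proj("wrist",p,i))
E
```

```text
122.0 [151 151 152  93  93 113 146 147 150 147 112  92  92 146 143]
[-1 -1  1 -1] (288, 93, 70, 73) [491.5 288.7] [58.9 59.3]
[-1 -1 -1  0] (308, 114, 31, 33) [491.7 289. ] [25.4 26.1]
pt [0.49220471 0.28936106 0.024     ]
[320.14338754 131.39057681]
```

```bash
python3 drive.py '0.03 0 .03 0 .085;0.0617 -.001 .06 0 .085;0.0617 -.001 .09 0 .085;0.0617 -.001 .115 0 .085;0.0617 -.001 .123 0 .085'
python3 drive.py '0 0 0 0 .085;0 0 0 0 .05;0 0 0 0 .05;0 0 0 0 .05;0 0 0 0 .05' 50
python3 drive.py '0 0 0 0 .05;0 0 0 0 .05;0 0 0 0 .05'
python3 -c "from h import *;st()"
```

```text
time: 2.95
ee_pos: [0.4921, 0.287, 0.0314]
tcp_rot: [-179.8, 0.1, 95.8]
wrist_force: [-0.5, -1.0, -0.6]
opening: 0.0846
grasp_force: 0.0
time: 3.37
ee_pos: [0.4944, 0.2882, 0.037]
tcp_rot: [179.8, -0.1, 95.9]
wrist_force: [-2.2, -3.5, 9.8]
opening: 0.0567
grasp_force: 52.1
time: 3.62
ee_pos: [0.4944, 0.2883, 0.0371]
tcp_rot: [179.8, -0.1, 95.9]
wrist_force: [-2.4, -2.5, 9.3]
opening: 0.0566
grasp_force: 52.1
t 3.62 pos [0.4944 0.2883 0.0371] rot [ 1.7978e+02 -8.0000e-02  9.5890e+01] F [-2.4 -2.5  9.3] op 0.0566 gf 52.1 q [ 30.   9. -10.  71.  -0. 114.]
```

```bash
python3 drive.py '0 0 -.02 0 .05;0 0 -.05 0 .05;0 0 -.08 0 .05;0 0 -.11 0 .05;0 0 -.14 0 .05'
python3 drive.py '0 0 0 0 .05'
python3 - <<'E'
from h import *
st();cv2.imwrite("pics/w3.png",bot.camera("wrist")[180:400,120:520])
E
```

```text
time: 4.03
ee_pos: [0.4933, 0.2878, 0.1771]
tcp_rot: [179.9, -0.1, 95.9]
wrist_force: [0.8, -0.4, -0.8]
opening: 0.0566
grasp_force: 54.2
time: 4.12
ee_pos: [0.4952, 0.2889, 0.1822]
tcp_rot: [179.4, -0.3, 95.9]
wrist_force: [0.9, 0.4, -0.3]
opening: 0.0568
grasp_force: 54.3
t 4.12 pos [0.4952 0.2889 0.1822] rot [179.42  -0.26  95.89] F [ 0.9  0.4 -0.3] op 0.0568 gf 54.3 q [ 30.   7.   4.  86.  -0. 114.]
```

View pics/w3.png

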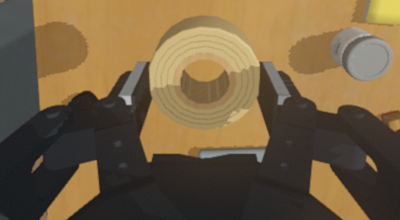

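The wrist crop shows the roll held flat between the pads, its top face spanning about x=150–260 and y=28–130. Next I'll measure where it sits in the tool frame.

```bash
python3 - <<'E'
from h import *
im=cv2.imread("pics/w3.png");h=cv2.cvtColor(im,cv2.COLOR_BGR2HSV)
i=bot.camera_info("wrist");o=bot.get_obs();
T=R.from_euler("xyz",o["tcp_rot"],degrees=True)
print("s",h[60,140:275:6].tolist())
# candidate: ends of the bore and face along centre column and widest row
col=h[5:140,205];print([ (k+5,)+tuple(col[k]) for k in range(0,135,3)])
for d in(.010,.013,.016,.02,.024):
    # tool point -> pixel for a ring centre at tool (0,0,d), r=30 and 13
    for r in (.03,.013):
        P=[proj("wrist",o["ee_pos"]+T.apply([a,b,d]),i)-[120,180] for a,b in((r,0),(-r,0),(0,r),(0,-r))]
        print(d,r,"top/bot",P[0].round(0),P[1].round(0),"l/r",P[3].round(0),P[2].round(0))
E
```

```text
s [[18, 150, 184], [18, 150, 185], [21, 100, 181], [21, 95, 203], [21, 94, 204], [21, 93, 205], [21, 95, 205], [20, 100, 204], [18, 112, 195], [18, 111, 199], [18, 147, 189], [18, 144, 190], [18, 129, 194], [18, 113, 196], [18, 111, 199], [21, 96, 205], [21, 96, 201], [21, 101, 195], [21, 97, 200], [21, 94, 209], [19, 141, 190], [19, 141, 190], [18, 140, 186]]
[(5, np.uint8(18), np.uint8(150), np.uint8(187)), (8, np.uint8(18), np.uint8(147), np.uint8(187)), (11, np.uint8(18), np.uint8(145), np.uint8(186)), (14, np.uint8(18), np.uint8(147), np.uint8(186)), (17, np.uint8(20), np.uint8(109), np.uint8(145)), (20, np.uint8(20), np.uint8(109), np.uint8(148)), (23, np.uint8(20), np.uint8(107), np.uint8(150)), (26, np.uint8(20), np.uint8(107), np.uint8(162)), (29, np.uint8(21), np.uint8(92), np.uint8(211)), (32, np.uint8(21), np.uint8(92), np.uint8(207)), (35, np.uint8(21), np.uint8(102), np.uint8(197)), (38, np.uint8(21), np.uint8(94), np.uint8(207)), (41, np.uint8(21), np.uint8(101), np.uint8(192)), (44, np.uint8(21), np.uint8(94), np.uint8(206)), (47, np.uint8(21), np.uint8(97), np.uint8(
[... 1529 characters left out ...]
top/bot [203.  30.] [203. 136.] l/r [144.  86.] [262.  86.]
0.01 0.013 top/bot [203.  63.] [203. 108.] l/r [177.  86.] [229.  86.]
0.013 0.03 top/bot [203.  28.] [203. 132.] l/r [145.  83.] [261.  83.]
0.013 0.013 top/bot [203.  60.] [203. 105.] l/r [178.  83.] [228.  83.]
0.016 0.03 top/bot [203.  26.] [203. 129.] l/r [146.  80.] [260.  80.]
0.016 0.013 top/bot [203.  58.] [203. 102.] l/r [178.  80.] [228.  80.]
0.02 0.03 top/bot [203.  24.] [203. 124.] l/r [148.  77.] [258.  77.]
0.02 0.013 top/bot [203.  55.] [203.  98.] l/r [179.  77.] [227.  77.]
0.024 0.03 top/bot [203.  22.] [203. 120.] l/r [149.  73.] [257.  74.]
0.024 0.013 top/bot [203.  52.] [203.  94.] l/r [180.  73.] [227.  74.]
```

```bash
python3 drive.py '-.036 .012 0 0 .05;-.073 .024 0 0 .05;-.109 .037 0 0 .05;-.145 .049 .01 0 .05;-.18 .061 .02 0 .05' 
python3 drive.py '-.036 .012 0 -1.5 .05;-.047 .015 0 -1.5 .05;-.047 .015 0 -1.5 .05;-.047 .015 0 -1.5 .05;-.047 .015 0 -1.5 .05'
python3 - <<'E'
from h import *
o=st();i=bot.camera_info("wrist");im=bot.camera("wrist");T=R.from_euler("xyz",o["tcp_rot"],degrees=True)
for d in(.012,.015,.018):
    for r in (.03,.013):
        P=[proj("wrist",o["ee_pos"]+T.apply([a,b,d]),i) for a,b in((r,0),(-r,0),(0,r),(0,-r))]
        print(d,r,"top/bot",P[0].round(0),P[1].round(0),"l/r",P[3].round(0),P[2].round(0))
print("exp tip",proj("wrist",[.594,.071,.08],i),totool(np.array([.594,.071,.16])-o["ee_pos"]))
cv2.imwrite("pics/w4.png",cv2.resize(im[180:340,230:430],None,fx=3,fy=3,interpolation=cv2.INTER_CUBIC))
E
```

```text
time: 4.58
ee_pos: [0.573, 0.1134, 0.1541]
tcp_rot: [179.9, -0.0, 95.9]
wrist_force: [1.2, 0.5, -1.2]
opening: 0.0569
grasp_force: 54.2
time: 5.0
ee_pos: [0.5917, 0.0709, 0.1538]
tcp_rot: [180.0, -0.0, 97.4]
wrist_force: [-0.5, -0.1, -1.4]
opening: 0.0569
grasp_force: 54.2
t 5.0 pos [0.5917 0.0709 0.1538] rot [ 1.800e+02 -2.000e-02  9.744e+01] F [-0.5 -0.1 -1.4] op 0.0569 gf 54.2 q [ 7. 10.  5. 84.  0. 89.]
0.012 0.03 top/bot [323. 209.] [323. 314.] l/r [265. 264.] [381. 264.]
0.012 0.013 top/bot [323. 241.] [323. 286.] l/r [298. 264.] [348. 264.]
0.015 0.03 top/bot [323. 207.] [323. 310.] l/r [266. 261.] [380. 261.]
0.015 0.013 top/bot [323. 238.] [323. 283.] l/r [298. 261.] [348. 261.]
0.018 0.03 top/bot [323. 205.] [323. 306.] l/r [267. 259.] [379. 259.]
0.018 0.013 top/bot [323. 236.] [323. 280.] l/r [299. 259.] [347. 259.]
exp tip [326.4822241  222.30471097] [-0.00019412  0.00224643 -0.00618201]
```

View pics/w4.png

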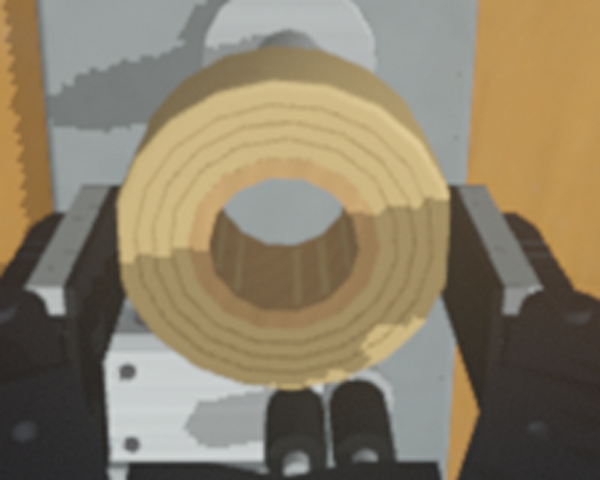

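```bash
python3 drive.py '0 .0019 .02 0 .05;0 .0019 .03 0 .05;0 .0019 .04 0 .05;0 .0019 .045 0 .05;0 .0019 .05 0 .05'; python3 -c "from h import *;st()"
```

```text
time: 5.47
ee_pos: [0.5936, 0.0708, 0.1031]
tcp_rot: [-180.0, 0.0, 97.5]
wrist_force: [0.2, -0.6, -0.2]
opening: 0.0567
grasp_force: 54.2
t 5.47 pos [0.5936 0.0708 0.1031] rot [-179.96    0.     97.47] F [ 0.2 -0.6 -0.2] op 0.0567 gf 54.2 q [ 7. 11.  0. 79. -0. 89.]
```

```bash
python3 drive.py '0 0 .01 0 .05;0 0 .018 0 .05;0 0 .026 0 .05;0 0 .032 0 .05;0 0 .035 0 .05'; python3 drive.py '0 0 .003 0 .05;0 0 .006 0 .05;0 0 .006 0 .05'
```

```text
time: 5.88
ee_pos: [0.5936, 0.0702, 0.0674]
tcp_rot: [-179.9, -0.0, 97.4]
wrist_force: [0.3, 0.1, -0.3]
opening: 0.0567
grasp_force: 54.2
time: 6.13
ee_pos: [0.5939, 0.0703, 0.0622]
tcp_rot: [-180.0, -0.0, 97.4]
wrist_force: [-0.1, -0.7, -0.5]
opening: 0.0568
grasp_force: 54.2
```

```bash
python3 drive.py '0 0 .002 0 .05;0 0 .004 0 .05;0 0 .004 0 .05'; python3 drive.py '0 0 .002 0 .05;0 0 .002 0 .05'
```

```text
time: 6.38
ee_pos: [0.5942, 0.0703, 0.0591]
tcp_rot: [179.9, 0.0, 97.4]
wrist_force: [0.4, -1.1, 2.0]
opening: 0.0567
grasp_force: 54.4
time: 6.55
ee_pos: [0.5943, 0.0703, 0.059]
tcp_rot: [179.9, 0.0, 97.4]
wrist_force: [-7.0, -0.6, 15.9]
opening: 0.0568
grasp_force: 55.9
```

```bash
python3 drive.py '0 0 -.002 0 .05;0 0 -.002 0 .085;0 0 -.002 0 .085;0 0 -.002 0 .085;0 0 -.002 0 .085'; python3 drive.py '0 0 -.03 0 .085;0 0 -.07 0 .085;0 0 -.11 0 .085;-.03 0 -.14 0 .085;-.07 0 -.15 0 .085'
python3 drive.py '-.02 0 0 0 .085;-.02 0 0 0 .085'
python3 - <<'E'
from h import *
o=st();i=bot.camera_info("wrist");im=bot.camera("wrist")
cv2.imwrite("pics/w5.png",im)
print("exp roll top",proj("wrist",[.594,.0703,.046],i),"tip",proj("wrist",[.594,.0703,.08],i))
print("to collar",totool(np.array([.484,-.3546,.16])-o["ee_pos"]))
E
```

```text
time: 6.97
ee_pos: [0.5939, 0.0703, 0.0584]
tcp_rot: [-180.0, -0.0, 97.4]
wrist_force: [1.0, 0.2, 0.2]
opening: 0.0854
grasp_force: 0.0
time: 7.38
ee_pos: [0.6041, 0.0027, 0.2141]
tcp_rot: [179.6, 0.0, 97.7]
wrist_force: [1.1, -0.1, -0.2]
opening: 0.0851
grasp_force: 0.0
time: 7.55
ee_pos: [0.6063, -0.0222, 0.2096]
tcp_rot: [179.9, 0.1, 97.2]
wrist_force: [-0.3, -0.1, 0.7]
opening: 0.0849
grasp_force: 0.0
t 7.55 pos [ 0.6063 -0.0222  0.2096] rot [1.799e+02 7.000e-02 9.724e+01] F [-0.3 -0.1  0.7] op 0.0849 gf 0.0 q [-2. 12. 13. 91. -0. 81.]
exp roll top [322.72769312  94.85677743] tip [322.59726375  91.43875268]
to collar [-0.31418872 -0.16343928  0.04955268]
```

View pics/w5.png

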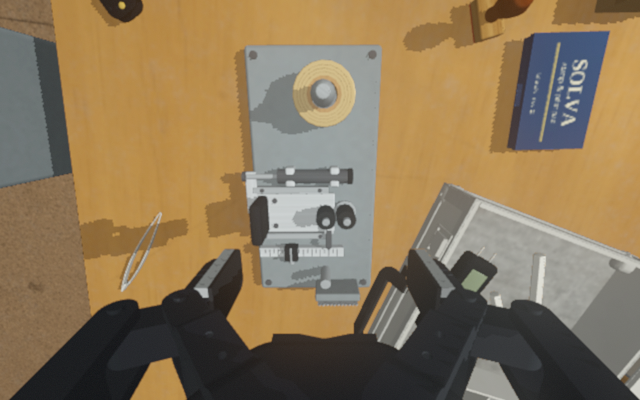

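The roll sits flat and concentric on the spindle: roll at (324,93), spindle tip at (323,92). Next is the collar.

```bash
python3 drive.py '-.037 -.016 .0 0 .085;-.073 -.032 .0 0 .085;-.11 -.048 .0 0 .085;-.147 -.064 .01 0 .085;-.184 -.08 .02 0 .085'; python3 drive.py '-.037 -.016 .01 0 .085;-.073 -.032 .02 0 .085;-.11 -.048 .03 0 .085;-.147 -.064 .035 0 .085;-.184 -.08 .04 0 .085'
python3 drive.py '-.006 -.003 0 0 .085;-.006 -.003 0 0 .085'
python3 - <<'E'
from h import *
o=st();i=bot.camera_info("wrist");im=bot.camera("wrist")
cv2.imwrite("pics/w6.png",im)
print("top",onz("top",(439.3,226.5),.008))
p=proj("wrist",[.484,-.354,.02],i);print("exp",p)
h=cv2.cvtColor(im,cv2.COLOR_BGR2HSV);m=((h[...,1]<70)*255).astype(np.uint8)
x0,y0=int(p[0])-50,max(int(p[1])-50,0);m2=np.zeros_like(m);m2[y0:y0+100,x0:x0+100]=m[y0:y0+100,x0:x0+100];m2[300:]=0
cs,hh=cv2.findContours(m2,cv2.RETR_CCOMP,cv2.CHAIN_APPROX_NONE)
for k,c in enumerate(cs):
    if cv2.contourArea(c)>80:
        for z in (.005,.02):
            w=np.array([onz("wrist",q[0],z,i)[:2] for q in c],np.float32)*1000
            e=cv2.fitEllipse(w);print(hh[0][k],cv2.boundingRect(c),z,np.round(e[0],1),np.round(e[1],1))
py,px=int(p[1]),int(p[0])
print("row S",h[py,px-45:px+45:3,1]);print("row V",h[py,px-45:px+45:3,2])
print("col S",h[py-45:py+45:3,px,1]);print("col V",h[py-45:py+45:3,px,2])
E
```

```text
time: 8.02
ee_pos: [0.5497, -0.2121, 0.1885]
tcp_rot: [180.0, 0.0, 97.5]
wrist_force: [0.8, 0.3, -0.8]
opening: 0.0848
grasp_force: 0.0
time: 8.43
ee_pos: [0.4939, -0.4049, 0.1474]
tcp_rot: [-180.0, -0.1, 97.5]
wrist_force: [0.8, -0.3, 0.9]
opening: 0.085
grasp_force: 0.0
time: 8.6
ee_pos: [0.4913, -0.412, 0.1471]
tcp_rot: [-179.9, -0.1, 97.3]
wrist_force: [0.6, 0.0, 0.4]
opening: 0.0848
grasp_force: 0.0
t 8.6 pos [ 0.4913 -0.412   0.1471] rot [-1.7992e+02 -9.0000e-02  9.7270e+01] F [0.6 0.  0.4] op 0.0848 gf 0.0 q [-40.  17.  12.  85.   0.  43.]
top [ 0.49062776 -0.35571637  0.008     ]
exp [323.88366304 135.64115962]
[-1 -1  1 -1] (304, 113, 53, 53) 0.005 [ 489.8 -357.7] [46.4 46.6]
[-1 -1  1 -1] (304, 113, 53, 53) 0.02 [ 489.4 -356.7] [43.7 43.9]
[-1 -1 -1  0] (316, 126, 29, 29) 0.005 [ 490.1 -357.9] [24.8 25.5]
[-1 -1 -1  0] (316, 126, 29, 29) 0.02 [ 489.7 -357. ] [23.4 24.1]
row S [144 147 141 142 144 144 145 151 151   9   9   5   4  45 144 143 143 142
 143 145 145 142   7   4   3   6 121 150 149 149]
row V [184 181 185 185 179 147 149 147 149 137 142 153 181 154 150 150 148 147
 148 149 149 149 141 181 187 181 183 184 182 181]
col S [145 145 144 145 141 142 144 141  14   4   2   1   1 119 141 143 144 145
 145 145 144   7   4   3   9  59 146 146 145 145]
col V [188 188 188 187 188 190 188 188 170 184 162 180 173 146 150 150 150 149
 149 149 149 140 186 161 141 152 184 185 185 185]
```

```bash
python3 drive.py '.03 .003 .03 0 .085;.0543 .0054 .06 0 .085;.0543 .0054 .09 0 .07;.0543 .0054 .103 0 .06;.0543 .0054 .103 0 .055'
python3 drive.py '0 0 0 0 .05;0 0 0 0 .05'
python3 -c "
from h import *
o=st();print(totool(np.array([.4898,-.3575,.044])-o['ee_pos']))"
```

```text
time: 9.07
ee_pos: [0.49, -0.3534, 0.0426]
tcp_rot: [-179.8, -0.2, 97.6]
wrist_force: [0.3, 0.5, 1.2]
opening: 0.0553
grasp_force: 0.0
time: 9.23
ee_pos: [0.4918, -0.3566, 0.0478]
tcp_rot: [179.9, 0.1, 97.4]
wrist_force: [0.4, 0.1, 0.3]
opening: 0.0501
grasp_force: 0.0
t 9.23 pos [ 0.4918 -0.3566  0.0478] rot [1.7988e+02 1.1000e-01 9.7450e+01] F [0.4 0.1 0.3] op 0.0501 gf 0.0 q [-36.  14.  -3.  73.   0.  47.]
[-0.00059819 -0.00213528  0.00378773]
```

```bash
python3 drive.py '-.0006 -.002 .004 0 .05;-.0006 -.002 .004 0 .05;-.0006 -.002 .004 0 .05'
python3 drive.py '0 0 0 0 .02;0 0 0 0 .02;0 0 0 0 .02;0 0 0 0 .02' 50
python3 -c "
from h import *
o=st();print(totool(np.array([.4898,-.3575,.044])-o['ee_pos']))"
```

```text
time: 9.48
ee_pos: [0.4889, -0.3575, 0.0423]
tcp_rot: [180.0, 0.0, 97.4]
wrist_force: [0.0, -0.1, -0.3]
opening: 0.0506
grasp_force: 0.0
time: 9.82
ee_pos: [0.489, -0.3573, 0.0425]
tcp_rot: [180.0, 0.1, 97.4]
wrist_force: [-1.7, 0.8, 4.7]
opening: 0.031
grasp_force: 49.0
t 9.82 pos [ 0.489  -0.3573  0.0425] rot [1.7996e+02 5.0000e-02 9.7420e+01] F [-1.7  0.8  4.7] op 0.031 gf 49.0 q [-36.  14.  -4.  72.  -0.  46.]
[-0.00029088  0.0008202  -0.00145227]
```

```bash
python3 drive.py '0 0 -.01 0 .02;0 0 -.03 0 .02;0 0 -.06 0 .02;0 0 -.1 0 .02;0 0 -.13 0 .02' 70
python3 drive.py '0 0 0 0 .02;0 0 0 0 .02'
cat > col.py <<'E'
from h import *
def col(name):
    o=st();i=bot.camera_info("wrist");im=bot.camera("wrist");cv2.imwrite(f"pics/{name}.png",im);T=R.from_euler("xyz",o["tcp_rot"],degrees=True)
    for d in(.018,.022,.026):
        P=[proj("wrist",o["ee_pos"]+T.apply([a,b,d]),i) for r in(.018,.0125) for a,b in((r,0),(-r,0),(0,r),(0,-r))]
        print(d,"hub t/b",P[0].round(0)[1],P[1].round(0)[1],"l/r",P[3].round(0)[0],P[2].round(0)[0],"bore",P[4].round(0)[1],P[5].round(0)[1],P[7].round(0)[0],P[6].round(0)[0])
    h=cv2.cvtColor(im,cv2.COLOR_BGR2HSV)
    print("col S",h[190:330:3,324,1].tolist());print("col V",h[190:330:3,324,2].tolist())
    r=250;print("row S",h[r,270:380:3,1].tolist());print("row V",h[r,270:380:3,2].tolist())
E
python3 -c "
from col import *
col('w7')"
```

```text
time: 10.23
ee_pos: [0.4886, -0.3569, 0.1746]
tcp_rot: [180.0, 0.0, 97.4]
wrist_force: [0.5, -1.4, -0.6]
opening: 0.0298
grasp_force: 69.5
time: 10.4
ee_pos: [0.4895, -0.3575, 0.174]
tcp_rot: [179.8, 0.1, 97.4]
wrist_force: [-0.2, -0.9, -1.6]
opening: 0.0299
grasp_force: 69.4
t 10.4 pos [ 0.4895 -0.3575  0.174 ] rot [1.7984e+02 1.5000e-01 9.7430e+01] F [-0.2 -0.9 -1.6] op 0.0299 gf 69.4 q [-36.  12.   8.  87.   0.  46.]
0.018 hub t/b 227.0 288.0 l/r 289.0 357.0 bore 237.0 279.0 300.0 346.0
0.022 hub t/b 224.0 284.0 l/r 290.0 356.0 bore 234.0 275.0 300.0 346.0
0.026 hub t/b 222.0 280.0 l/r 291.0 355.0 bore 231.0 272.0 301.0 345.0
col S [143, 141, 143, 137, 136, 91, 5, 4, 4, 5, 15, 6, 4, 5, 6, 136, 139, 137, 137, 134, 135, 140, 9, 11, 6, 9, 9, 9, 6, 7, 8, 60, 36, 22, 113, 75, 16, 7, 30, 64, 12, 9, 12, 53, 17, 9, 9]
col V [192, 192, 192, 192, 193, 173, 190, 187, 187, 145, 122, 137, 180, 189, 180, 193, 192, 193, 193, 192, 192, 191, 229, 211, 126, 112, 113, 114, 118, 152, 167, 197, 214, 212, 138, 150, 221, 235, 110, 76, 184, 232, 193, 63, 118, 230, 220]
row S [144, 83, 83, 42, 12, 10, 12, 61, 69, 7, 4, 20, 80, 140, 139, 139, 133, 133, 135, 136, 138, 136, 142, 139, 96, 15, 4, 6, 75, 64, 12, 10, 10, 31, 62, 60, 130]
row V [151, 68, 71, 86, 129, 122, 125, 75, 74, 117, 142, 100, 147, 191, 193, 191, 191, 190, 192, 193, 191, 190, 189, 189, 157, 103, 140, 125, 71, 76, 129, 128, 128, 90, 74, 72, 139]
```

```bash
python3 - <<'E'
from h import *
im=cv2.imread("pics/w5.png");h=cv2.cvtColor(im,cv2.COLOR_BGR2HSV)
# camera pose for w5 from the logged TCP, using current tool->camera transform
o=bot.get_obs();E=bot.camera_info("wrist")["extrinsics"];K=bot.camera_info("wrist")["mtx"]
A=np.eye(4);A[:3,:3]=R.from_euler("xyz",o["tcp_rot"],degrees=True).as_matrix();A[:3,3]=o["ee_pos"]
B=np.eye(4);B[:3,:3]=R.from_euler("xyz",[179.9,.07,97.24],degrees=True).as_matrix();B[:3,3]=[.6063,-.0222,.2096]
i=dict(mtx=K,extrinsics=B@np.linalg.inv(A)@E)
def el(m,z,n,off=(285,50)):
    m=m.astype(np.uint8)*255
    for c in cv2.findContours(m,cv2.RETR_LIST,cv2.CHAIN_APPROX_NONE)[0]:
        if cv2.contourArea(c)>100:
            c=c+list(off);w=np.array([onz("wrist",q[0],z,i)[:2] for q in c],np.float32)*1000
            e=cv2.fitEllipse(w);print(n,cv2.boundingRect(c),np.round(e[0],1),np.round(e[1],1))
s=h[50:135,285:365]
el((s[...,1]>60),.046,"tan")
el((s[...,1]<60),.080,"grey")
print(s[25:62:2,38,1].tolist(),s[25:62:2,38,2].tolist());print(s[43,20:60:2,1].tolist(),s[43,20:60:2,2].tolist())
print(proj("wrist",[.594,.0703,.022],i))
E
```

```text
tan (309, 78, 29, 31) [594.3  71.5] [25.4 26.9]
tan (293, 60, 63, 67) [594.6  71.3] [57.8 58. ]
grey (310, 79, 27, 29) [594.7  68.8] [20.8 22.2]
grey (292, 59, 65, 69) [595.   68.5] [52.4 52.4]
grey (285, 50, 80, 85) [595.8  68.3] [76.8 76.8]
[94, 106, 30, 7, 6, 7, 5, 7, 7, 7, 7, 6, 6, 12, 7, 10, 13, 105, 103] [203, 197, 152, 153, 173, 189, 189, 185, 187, 188, 183, 177, 126, 108, 106, 101, 118, 194, 195]
[89, 103, 99, 12, 10, 10, 6, 7, 6, 7, 7, 6, 6, 6, 7, 7, 105, 106, 94, 86] [166, 153, 149, 105, 107, 123, 177, 183, 184, 188, 187, 183, 176, 162, 156, 141, 153, 192, 200, 205]
[322.85436644  96.86391867]
```

```bash
python3 drive.py '.037 .014 0 0 .02;.074 .028 0 0 .02;.111 .043 0 0 .02;.148 .057 0 0 .02;.185 .071 0 0 .02'; python3 drive.py '.037 .014 0 0 .02;.074 .028 0 0 .02;.111 .043 0 0 .02;.148 .057 0 0 .02;.185 .071 0 0 .02'
python3 drive.py '.03 .012 0 0 .02;.0415 .016 0 0 .02;.0415 .016 0 0 .02;.0415 .016 0 0 .02'
python3 drive.py '0 0 0 0 .02;0 0 0 0 .02'
python3 -c "
from h import *
o=st();print(totool(np.array([.5934,.0710,.174])-o['ee_pos']))"
```

```text
time: 10.87
ee_pos: [0.5345, -0.1624, 0.1696]
tcp_rot: [-179.8, -0.1, 97.4]
wrist_force: [0.7, -0.0, -1.8]
opening: 0.0299
grasp_force: 69.5
time: 11.28
ee_pos: [0.5809, 0.0303, 0.1696]
tcp_rot: [-179.8, -0.0, 97.4]
wrist_force: [1.1, -0.6, -1.6]
opening: 0.0298
grasp_force: 69.5
time: 11.62
ee_pos: [0.5915, 0.0717, 0.17]
tcp_rot: [-179.8, 0.0, 97.5]
wrist_force: [0.4, -0.1, -2.0]
opening: 0.03
grasp_force: 69.5
time: 11.78
ee_pos: [0.5919, 0.0702, 0.1712]
tcp_rot: [-180.0, 0.0, 97.3]
wrist_force: [0.3, 0.5, -1.3]
opening: 0.0301
grasp_force: 69.5
t 11.78 pos [0.5919 0.0702 0.1712] rot [-1.7995e+02  1.0000e-02  9.7340e+01] F [ 0.3  0.5 -1.3] op 0.0301 gf 69.5 q [ 7. 10.  7. 86. -0. 89.]
[ 0.00061918  0.00161386 -0.00280939]
```

```bash
python3 drive.py '.0006 .0016 .02 0 .02;.0006 .0016 .035 0 .02;.0006 .0016 .045 0 .02;.0006 .0016 .05 0 .02;.0006 .0016 .055 0 .02'; python3 drive.py '0 0 .004 0 .02;0 0 .008 0 .02;0 0 .01 0 .02'; python3 -c "
from h import *
o=st();print(totool(np.array([.5934,.0710,.0885])-o['ee_pos']))"
```

```text
time: 12.2
ee_pos: [0.5935, 0.0716, 0.1164]
tcp_rot: [-180.0, 0.0, 97.4]
wrist_force: [0.5, 0.7, -0.6]
opening: 0.0298
grasp_force: 69.5
time: 12.45
ee_pos: [0.5938, 0.0722, 0.1066]
tcp_rot: [180.0, -0.0, 97.4]
wrist_force: [-0.5, -0.2, -1.5]
opening: 0.0297
grasp_force: 69.5
t 12.45 pos [0.5938 0.0722 0.1066] rot [179.98  -0.    97.43] F [-0.5 -0.2 -1.5] op 0.0297 gf 69.5 q [ 7. 11.  0. 79.  0. 90.]
[-0.0011778  -0.00056672  0.0180962 ]
```

```bash
python3 drive.py '-.0008 -.0003 .004 0 .02;-.0008 -.0003 .008 0 .02;-.0008 -.0003 .012 0 .02;-.0008 -.0003 .014 0 .02;-.0008 -.0003 .014 0 .02'; python3 drive.py '0 0 .002 0 .02;0 0 .004 0 .02;0 0 .004 0 .02'
```

```text
time: 12.87
ee_pos: [0.5932, 0.0715, 0.0919]
tcp_rot: [-179.9, -0.0, 97.4]
wrist_force: [-0.3, -0.3, -1.6]
opening: 0.0303
grasp_force: 69.5
time: 13.12
ee_pos: [0.5937, 0.0715, 0.0888]
tcp_rot: [180.0, -0.0, 97.4]
wrist_force: [-0.6, 0.1, -0.8]
opening: 0.0301
grasp_force: 70.1
```

```bash
python3 drive.py '0 0 .002 0 .02;0 0 .003 0 .02;0 0 .004 0 .02;0 0 .004 0 .02'
```

```text
time: 13.45
ee_pos: [0.5938, 0.0716, 0.0885]
tcp_rot: [179.8, 0.0, 97.4]
wrist_force: [-10.9, -1.1, 25.1]
opening: 0.0298
grasp_force: 76.1
```

```bash
python3 drive.py '0 0 -.003 0 .02;0 0 -.003 0 .08;0 0 -.003 0 .08;0 0 -.003 0 .08;0 0 -.003 0 .08'; python3 drive.py '0 0 -.03 0 .08;0 0 -.065 0 .08;-.03 -.01 -.08 0 .08;-.06 -.02 -.08 0 .08;-.1 -.03 -.08 0 .08'
python3 drive.py '-.04 -.014 0 0 .05;-.07 -.025 .0 0 .05;-.09 -.03 .0 0 .05;-.09 -.03 .0 0 .05;-.09 -.03 .0 0 .05'
python3 - <<'E'
from h import *
o=st();i=bot.camera_info("wrist");im=bot.camera("wrist")
cv2.imwrite("pics/w8.png",im)
a=np.radians(o["tcp_rot"][2]-90);ux=np.array([np.cos(a),np.sin(a),0]);uy=np.array([-np.sin(a),np.cos(a),0])
sp=np.array([.594,.0712,0])
print("tip",proj("wrist",[.594,.0712,.08],i))
g=sp-.125*uy-.06*ux;g[2]=.066;print("grip guess",proj("wrist",g,i))
h=cv2.cvtColor(im,cv2.COLOR_BGR2HSV)
# dark blobs
m=((h[...,2]<60)*255).astype(np.uint8);m[300:]=0
for c in cv2.findContours(m,cv2.RETR_EXTERNAL,cv2.CHAIN_APPROX_NONE)[0]:
    if cv2.contourArea(c)>60:print(cv2.boundingRect(c),cv2.contourArea(c))
cv2.imwrite("pics/w8c.png",cv2.resize(im[110:310,200:460],None,fx=3,fy=3,interpolation=cv2.INTER_CUBIC))
E
```

```text
time: 13.87
ee_pos: [0.5934, 0.0715, 0.0871]
tcp_rot: [-180.0, -0.0, 97.4]
wrist_force: [0.5, -0.1, 0.5]
opening: 0.0766
grasp_force: 0.0
time: 14.28
ee_pos: [0.5771, -0.0313, 0.1689]
tcp_rot: [179.9, 0.0, 97.6]
wrist_force: [0.9, -0.1, -0.3]
opening: 0.0799
grasp_force: 0.0
time: 14.7
ee_pos: [0.5583, -0.1256, 0.1673]
tcp_rot: [-180.0, -0.0, 97.3]
wrist_force: [0.2, 0.1, 0.0]
opening: 0.05
grasp_force: 0.0
t 14.7 pos [ 0.5583 -0.1256  0.1673] rot [-1.7998e+02 -2.0000e-02  9.7300e+01] F [0.2 0.1 0. ] op 0.05 gf 0.0 q [-13.   7.   3.  85.   0.  70.]
tip [427.55690615 -94.63456787]
grip guess [324.03837785 127.40390192]
(159, 277, 103, 23) 1086.5
(405, 239, 85, 61) 1230.0
(501, 183, 76, 111) 1272.0
(624, 0, 16, 44) 402.0
```

```bash
python3 -c "
import cv2
im=cv2.imread('pics/w8.png');cv2.imwrite('pics/w8d.png',cv2.resize(im[90:290,220:480],None,fx=3,fy=3,interpolation=cv2.INTER_CUBIC))"
```

```text
(no output)
```

View pics/w8d.png

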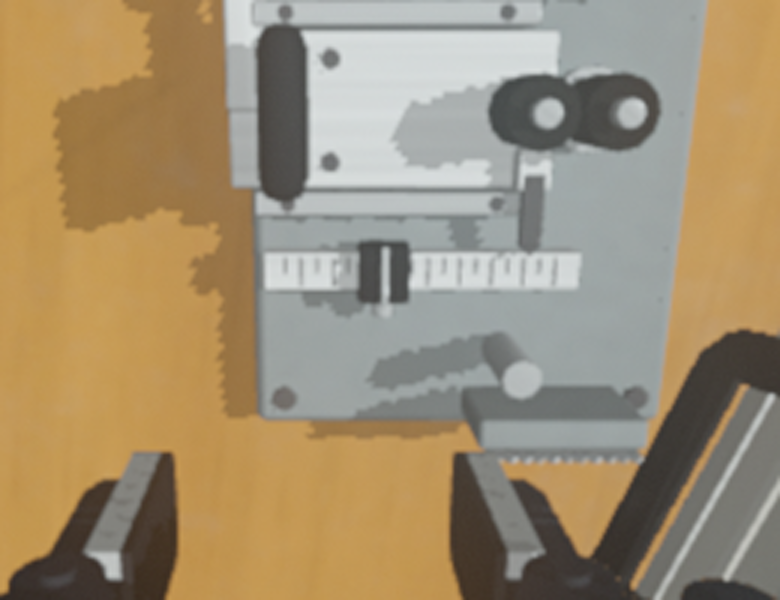

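Last picture: the pointer tip is at crop (530,250), the ridge at crop x=385 with its near end at y=243, and the top edge of the grip is centred at crop (282,110). The pinch roller stands behind the grip.

```bash
python3 - <<'E'
from h import *
o=st();i=bot.camera_info("wrist");im=cv2.imread("pics/w8.png")
f=lambda x,y,z:onz("wrist",(220+x/3,90+y/3),z,i)
p=f(530,250,.029);m=f(385,243,.029);g=f(282,110,.066)
g1=f(282,27,.066);g2=f(282,197,.066);print("grip width",np.linalg.norm(g1-g2),"yaw",np.degrees(np.arctan2(*(g1-g2)[[1,0]]))-90)
s1=f(264,272,.029);s2=f(580,272,.029);print("scale len",np.linalg.norm(s1-s2),"yaw",np.degrees(np.arctan2(*(s2-s1)[[1,0]])))
a=np.radians(7.3);ux=np.array([np.cos(a),np.sin(a),0])
print("p",p,"m",m,"travel",(p-m)@ux,"grip",g)
print("tool shift to grip",totool(g-o["ee_pos"]), totool(ux))
# subpixel column profiles
G=cv2.cvtColor(im,cv2.COLOR_BGR2GRAY);print("ridge rows",[G[r,340:360].tolist() for r in(176,180,184)]);print("pointer",[G[r,388:406].tolist() for r in(158,164,168,171,173,175)])
E
```

```text
t 14.75 pos [ 0.5586 -0.1247  0.1673] rot [-1.7998e+02 -2.0000e-02  9.7380e+01] F [0.2 1.1 0.2] op 0.05 gf 0.0 q [-13.   7.   3.  85.   0.  70.]
grip width 0.041339146871147536 yaw 6.844088750563728
scale len 0.09789776569485055 yaw 7.432090134577168
p [ 0.62230332 -0.09239878  0.029     ] m [ 0.57776032 -0.09601683  0.029     ] travel 0.044641687839465975 grip [ 0.54291049 -0.05992445  0.066     ]
tool shift to grip [ 0.06621636 -0.00715735  0.10133548] [-1.39778605e-03  9.99998963e-01 -3.47050790e-04]
ridge rows [[84, 77, 80, 80, 81, 77, 85, 152, 191, 165, 90, 77, 80, 79, 79, 81, 123, 180, 210, 214], [79, 76, 77, 78, 77, 75, 94, 158, 192, 166, 90, 77, 78, 79, 78, 78, 107, 168, 207, 216], [80, 75, 78, 77, 76, 74, 90, 160, 193, 165, 90, 77, 77, 78, 76, 94, 179, 219, 219, 218]]
pointer [[156, 154, 153, 152, 145, 121, 106, 115, 116, 116, 116, 117, 123, 148, 166, 165, 166, 165], [166, 166, 167, 166, 145, 108, 111, 116, 116, 115, 115, 116, 135, 159, 166, 166, 166, 165], [166, 165, 166, 166, 143, 104, 113, 116, 115, 116, 115, 117, 142, 164, 165, 165, 165, 163], [165, 165, 164, 161, 138, 107, 111, 112, 112, 112, 112, 123, 149, 163, 164, 164, 165, 164], [146, 150, 151, 151, 153, 147, 133, 120, 114, 122, 135, 146, 152, 153, 152, 151, 150, 150], [198, 204, 206, 205, 213, 209, 202, 197, 195, 205, 212, 208, 207, 212, 213, 212, 205, 202]]
```

```bash
python3 drive.py '.02 -.002 0 -7 .04;.04 -.004 0 -14 .04;.066 -.007 0 -21 .04;.066 -.007 0 -28 .04;.066 -.007 0 -35 .04' 60
for k in 1 2 3 4; do python3 drive.py '0 0 0 -7 .04;0 0 0 -14 .04;0 0 0 -21 .04;0 0 0 -28 .04;0 0 0 -35 .04' | grep -E "ee_pos|rot"; done
python3 drive.py '0 0 0 -5 .04;0 0 0 -5 .04;0 0 0 -5 .04'
python3 - <<'E'
from h import *
o=st();g=np.array([.5429,-.0599,.066]);print(totool(g-o["ee_pos"]))
i=bot.camera_info("wrist");im=bot.camera("wrist");cv2.imwrite("pics/w9.png",im)
a=np.radians(7.4);ux=np.array([np.cos(a),np.sin(a),0]);uy=np.array([-np.sin(a),np.cos(a),0])
# where would pointer/mark appear with TCP at grasp height
T=R.from_euler("xyz",o["tcp_rot"],degrees=True);d=np.r_[g[:2],.075]-o["ee_pos"]
for dx in(0,-.0446):
  for n,P in(("p",[.6223,-.0924,.029]),("m",[.5778,-.0960,.029])):
    P=np.array(P); P=P+(ux*dx if n=="p" else 0)
    print(dx,n,"at grasp px",proj("wrist",P-d-ux*dx,i))
print("now px p",proj("wrist",[.6223,-.0924,.029],i),"m",proj("wrist",[.5778,-.096,.029],i))
E
```

```text
time: 15.17
ee_pos: [0.5431, -0.0575, 0.1677]
tcp_rot: [180.0, -0.0, 133.0]
wrist_force: [-0.2, -0.3, -0.1]
opening: 0.0401
grasp_force: 0.0
ee_pos: [0.5433, -0.0586, 0.1675]
tcp_rot: [180.0, -0.0, 167.9]
ee_pos: [0.5433, -0.0586, 0.1674]
tcp_rot: [180.0, -0.0, -157.1]
ee_pos: [0.5433, -0.0586, 0.1674]
tcp_rot: [180.0, 0.0, -122.1]
ee_pos: [0.5433, -0.0586, 0.1675]
tcp_rot: [180.0, 0.0, -87.1]
time: 17.08
ee_pos: [0.5432, -0.059, 0.1675]
tcp_rot: [180.0, 0.0, -82.6]
wrist_force: [0.5, -0.1, -0.3]
opening: 0.0396
grasp_force: 0.0
t 17.08 pos [ 0.5432 -0.059   0.1675] rot [ 1.7999e+02  1.0000e-02 -8.2650e+01] F [ 0.5 -0.1 -0.3] op 0.0396 gf 0.0 q [  -6.    4.   -1.   85.    0. -104.]
[0.00082825 0.00042914 0.10152135]
0 p at grasp px [198.02000165 171.74369129]
0 m at grasp px [273.98530133 175.35191718]
-0.0446 p at grasp px [198.02000165 171.74369129]
-0.0446 m at grasp px [198.47197962 175.36554398]
now px p [242.44974464 152.57198904] m [291.860001   154.97160517]
```

```bash
python3 drive.py '.0008 0 .03 0 .04;.0008 0 .06 0 .04;.0008 0 .08 0 .04;.0008 0 .0925 0 .04;.0008 0 .0925 0 .04'
python3 drive.py '0 0 0 0 .04;0 0 0 0 .0;0 0 0 0 .0;0 0 0 0 .0;0 0 0 0 .0' 60
python3 - <<'E'
from h import *
o=st();i=bot.camera_info("wrist");im=bot.camera("wrist");cv2.imwrite("pics/w10.png",im)
p,m=proj("wrist",[.6223,-.0924,.029],i),proj("wrist",[.5778,-.096,.029],i);print(p,m)
G=cv2.cvtColor(im,cv2.COLOR_BGR2GRAY)
for r in range(int(p[1])-16,int(p[1])+12,3):print(r,G[r,int(p[0])-20:int(p[0])+20:2].tolist())
for r in range(int(m[1])-12,int(m[1])+3,3):print(r,G[r,int(m[0])-20:int(m[0])+20:2].tolist())
E
```

```text
time: 17.55
ee_pos: [0.5418, -0.0605, 0.0723]
tcp_rot: [179.8, 0.1, -82.6]
wrist_force: [0.3, -0.4, -0.6]
opening: 0.0399
grasp_force: 0.0
time: 17.97
ee_pos: [0.5422, -0.0613, 0.0771]
tcp_rot: [179.9, -0.0, -82.6]
wrist_force: [-11.8, -2.3, 12.3]
opening: 0.0105
grasp_force: 60.0
t 17.97 pos [ 0.5422 -0.0613  0.0771] rot [ 1.7992e+02 -4.0000e-02 -8.2610e+01] F [-11.8  -2.3  12.3] op 0.0105 gf 60.0 q [  -6.    5.  -10.   75.   -0. -104.]
[198.16254269 173.19430532] [273.12042138 176.78642659]
157 [226, 226, 226, 210, 186, 227, 225, 222, 201, 225, 225, 225, 154, 226, 225, 226, 207, 225, 224, 225]
160 [226, 226, 226, 223, 151, 226, 226, 226, 155, 226, 225, 225, 162, 225, 226, 226, 172, 210, 225, 226]
163 [224, 224, 224, 224, 156, 223, 224, 224, 161, 215, 223, 224, 179, 202, 223, 223, 196, 198, 223, 222]
166 [224, 223, 224, 224, 208, 217, 224, 224, 215, 217, 223, 223, 215, 217, 223, 223, 218, 209, 173, 166]
169 [164, 165, 165, 165, 165, 165, 164, 165, 165, 164, 159, 132, 160, 167, 166, 166, 166, 166, 166, 167]
172 [166, 167, 167, 167, 166, 166, 166, 166, 166, 152, 114, 108, 81, 127, 167
[... 227 characters left out ...]
6, 166]
181 [166, 167, 166, 166, 166, 166, 166, 166, 157, 116, 116, 115, 113, 111, 80, 150, 167, 167, 166, 166]
184 [166, 166, 167, 166, 166, 166, 166, 166, 164, 117, 115, 114, 113, 114, 85, 141, 167, 152, 138, 139]
164 [186, 220, 220, 205, 90, 81, 80, 80, 78, 156, 193, 118, 78, 79, 79, 81, 78, 83, 171, 171]
167 [196, 196, 196, 196, 109, 80, 81, 81, 79, 161, 193, 127, 76, 80, 81, 80, 79, 77, 144, 152]
170 [167, 168, 168, 169, 108, 82, 81, 80, 81, 135, 191, 138, 79, 81, 81, 79, 79, 73, 102, 166]
173 [169, 168, 169, 170, 149, 88, 82, 82, 82, 118, 191, 148, 79, 78, 82, 81, 82, 122, 162, 167]
176 [170, 170, 171, 170, 169, 168, 169, 169, 168, 167, 167, 166, 166, 167, 167, 166, 166, 166, 166, 166]
```

```bash
cat > pm.py <<'E'
from h import *
o=st();i=bot.camera_info("wrist");im=bot.camera("wrist");cv2.imwrite("pics/pm.png",im)
m=proj("wrist",[.5778,-.096,.029],i);print("m px",m)
G=cv2.cvtColor(im,cv2.COLOR_BGR2GRAY);c=int(m[0])
for r in range(int(m[1])-14,int(m[1])+18,2):print(r,c-22,G[r,c-22:c+22].tolist())
E
python3 drive.py '0 .01 0 0 0;0 .02 0 0 0;0 .03 0 0 0;0 .036 0 0 0;0 .041 0 0 0'
python3 drive.py '0 0 0 0 0;0 0 0 0 0;0 0 0 0 0;0 0 0 0 0'; python3 pm.py
```

```text
time: 18.43
ee_pos: [0.5036, -0.0663, 0.0771]
tcp_rot: [-179.7, -0.0, -82.6]
wrist_force: [6.1, 2.3, 3.6]
opening: 0.0104
grasp_force: 59.8
time: 18.77
ee_pos: [0.5042, -0.0662, 0.077]
tcp_rot: [-179.7, -0.0, -82.6]
wrist_force: [6.1, 2.4, 6.0]
opening: 0.0101
grasp_force: 60.0
t 18.77 pos [ 0.5042 -0.0662  0.077 ] rot [-1.7971e+02 -3.0000e-02 -8.2570e+01] F [6.1 2.4 6. ] op 0.0101 gf 60.0 q [  -8.   -1.  -15.   75.    0. -105.]
m px [209.97476946 176.54935149]
162 187 [232, 231, 204, 158, 205, 230, 230, 231, 226, 192, 96, 74, 78, 79, 77, 77, 76, 78, 117, 179, 204, 192, 159, 103, 81, 74, 70, 68, 70, 76, 75, 74, 74, 75, 67, 66, 61, 77, 138, 174, 174, 174, 173, 150]
164 187 [231, 231, 211, 163, 193, 229, 230, 230, 231, 204, 111, 75, 77, 78, 77, 79, 76, 76, 101, 174, 207, 198, 170, 114, 79, 70, 69, 69, 73, 75, 75, 75, 76, 74, 70, 68, 64, 73, 135, 172, 173, 172, 172, 152]
166 187 [227, 227, 222, 215, 220, 226, 227, 226, 227, 205, 130, 78, 77, 77, 78, 78, 77, 73, 89, 168, 207, 202, 179, 126, 86, 65, 67, 74, 76, 75, 74, 75, 75, 73, 71, 68, 65, 67, 112, 154, 168, 168, 168, 163]
168 187 [164
[... 2171 characters left out ...]
120, 121, 120, 120]
188 187 [174, 174, 173, 172, 173, 173, 173, 173, 168, 147, 118, 116, 117, 116, 116, 115, 116, 115, 114, 103, 83, 91, 123, 143, 143, 143, 142, 143, 143, 143, 145, 156, 165, 169, 169, 170, 169, 171, 170, 169, 169, 169, 169, 170]
190 187 [209, 208, 208, 208, 208, 208, 208, 208, 207, 184, 125, 115, 117, 117, 116, 116, 116, 115, 114, 105, 85, 85, 126, 153, 153, 153, 153, 153, 153, 155, 180, 203, 204, 203, 203, 203, 203, 202, 202, 202, 203, 202, 202, 202]
192 187 [209, 208, 209, 209, 209, 208, 208, 209, 208, 192, 146, 116, 116, 117, 116, 115, 116, 114, 115, 108, 90, 81, 121, 153, 154, 153, 154, 154, 154, 154, 154, 155, 155, 158, 182, 202, 203, 203, 202, 202, 202, 202, 202, 202]
```

```bash
sed -i 's/-14,int/-12,int/; s/+18,2/+8,2/; s/c-22:c+22/c-22:c+10/' pm.py
python3 drive.py '0 .0025 0 0 0;0 .005 0 0 0;0 .005 0 0 0;0 .005 0 0 0;0 .005 0 0 0'
python3 drive.py '0 0 0 0 0;0 0 0 0 0'; python3 pm.py
```

```text
time: 19.23
ee_pos: [0.4993, -0.0668, 0.077]
tcp_rot: [-179.7, -0.0, -82.6]
wrist_force: [5.8, 2.0, 6.3]
opening: 0.0104
grasp_force: 60.0
time: 19.4
ee_pos: [0.4994, -0.0668, 0.077]
tcp_rot: [-179.7, -0.0, -82.6]
wrist_force: [6.1, 1.5, 6.4]
opening: 0.0102
grasp_force: 60.0
t 19.4 pos [ 0.4994 -0.0668  0.077 ] rot [-1.797e+02 -3.000e-02 -8.257e+01] F [6.1 1.5 6.4] op 0.0102 gf 60.0 q [  -8.   -1.  -16.   75.    0. -105.]
m px [201.89585033 176.52121331]
164 179 [232, 232, 213, 164, 193, 230, 231, 231, 227, 193, 96, 75, 78, 79, 77, 77, 75, 78, 120, 182, 205, 189, 151, 99, 77, 69, 69, 69, 74, 73, 74, 73]
166 179 [228, 228, 223, 216, 220, 227, 227, 227, 227, 202, 109, 76, 78, 76, 77, 77, 76, 75, 110, 179, 209, 196, 166, 106, 74, 65, 67, 72, 75, 74, 74, 73]
168 179 [164, 163, 163, 164, 163, 164, 163, 164, 165, 150, 106, 77, 77, 79, 79, 76, 78, 73, 90, 171, 208, 202, 176, 122, 86, 70, 71, 74, 75, 74, 74, 75]
170 179 [170, 169, 169, 169, 169, 169, 169, 170, 169, 158, 118, 78, 77, 78, 77, 77, 77, 75, 86, 148, 194, 203, 183, 136, 93, 76, 75, 75, 74, 74, 75, 74]
172 179 [169, 170, 170, 170,
[... 260 characters left out ...]
87, 72, 72, 110, 138, 140, 139]
176 179 [170, 171, 171, 170, 172, 172, 171, 171, 171, 171, 172, 172, 171, 172, 172, 158, 128, 115, 116, 116, 117, 117, 115, 114, 113, 110, 93, 82, 124, 162, 168, 168]
178 179 [142, 152, 154, 154, 154, 155, 155, 156, 164, 171, 171, 172, 172, 171, 171, 161, 136, 118, 117, 117, 117, 116, 115, 115, 114, 113, 101, 81, 101, 139, 151, 151]
180 179 [131, 132, 131, 132, 131, 132, 132, 133, 133, 135, 134, 134, 133, 134, 134, 132, 123, 116, 116, 117, 117, 115, 115, 114, 114, 115, 106, 83, 84, 112, 130, 130]
182 179 [132, 131, 132, 132, 132, 133, 133, 132, 132, 133, 133, 132, 133, 132, 132, 131, 126, 118, 117, 117, 118, 115, 115, 116, 115, 116, 107, 87, 78, 106, 130, 130]
```

```bash
python3 drive.py '0 .0003 0 0 0;0 .0003 0 0 0;0 .0003 0 0 0;0 .0003 0 0 0'
python3 - <<'E'
from h import *
im=bot.camera("top");h=cv2.cvtColor(im,cv2.COLOR_BGR2HSV)
p=proj("top",[.594,.0712,.05]).round().astype(int);print(p)
for r in range(p[1]-14,p[1]+15,2):print(r,"".join("T" if s>70 else "." for s in h[r,p[0]-18:p[0]+19,1]))
for P in([.594,.0712,.046],[.594,.0712,.066],[.594,.0712,.08]):print(proj("top",P).round(1))
st()
E
```

```text
time: 19.78
ee_pos: [0.499, -0.0669, 0.077]
tcp_rot: [-179.7, -0.0, -82.6]
wrist_force: [7.2, 3.2, 6.9]
opening: 0.0104
grasp_force: 60.0
[285 185]
171 .....................................
173 .....................................
175 ................TTTTT................
177 ...........TTT........TTTT...........
179 T.........TT.............TT..........
181 T.......TT................TT.........
183 T.......TT.................TT........
185 T.......TT.................TT........
187 T.......TT.................TT........
189 TT......TTT...............TTT........
191 TT.......TTTT...........TTTT.........
193 TT.........TTTTTT...TTTTTTT..........
195 TT...........TTTTTTTTTTTT............
197 TT...................................
199 TTT..................................
[285.1 185.7]
[284.6 183.9]
[284.3 182.6]
t 19.83 pos [ 0.499  -0.0669  0.077 ] rot [-1.7971e+02 -3.0000e-02 -8.2560e+01] F [6.3 1.9 6.3] op 0.0104 gf 60.0 q [  -8.   -1.  -16.   75.    0. -105.]
```

The collar sits concentric on the roll, with an even tan rim around its flange. The pointer is lined up with the ridge and the grip is steady, so I'm handing in.

```bash
python3 -c "
from workcell import bot
print(bot.job_done())"
```

```text
the job is handed in; nothing more can be done
None
```

The job is handed in after about 20 s of robot time: the roll and then the collar measured fully home on the spindle, and the slide is held open at about 43.5 mm with the pointer within roughly 0.3 mm of the ridge by my image measurement, the verdict itself not having been reported back.

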